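Turn on the gas under the enamel mug

ROBOT

A 6-joint arm with a two-finger parallel gripper is mounted at the origin on the work surface. World frame = base frame: x ahead of the robot, y to its left, z up, the work surface at z = 0. Lengths are in m, angles in rad, forces in N, time in s.
With the tool pointing down it reaches from about 0.225 to 0.875 m from the base axis. Payload 3.4 kg.
Tool frame: the origin (TCP) lies midway between the tips of the shut fingers; the grasp point (between the pads) lies 19 mm behind it (manip.pinch_z is the distance from the TCP to the grasp point, in m); z points along the fingers, y is the line along which they close (so a half turn about z gives the same grasp; the last joint's range is limited). The gripper opens to 85 mm and grips with 20 to 120 N. Pads are 22 mm wide; open, the fingers measure 114 mm over their backs; the gripper's body (76 mm by 85 mm) begins 54 mm behind the grasp point. The pads swing forward as they close: fully open they stand 13 mm farther back than shut.
Start: joints at [-1.463, 0.276, 1.505, -0, 1.361, -0.121], TCP at [0.13, -0.56, 0.231] pointing down, gripper open.
Joint ranges: [-2.89, 2.89], [-0.75, 2.08], [0.22, 2.7], [-1.18, 4.32], [0.11, 2.71], [-2.7, 2.7]. Speed limits (rad/s): [2.57, 2.57, 3.14, 3.14, 3.14, 3.14].

INTERFACE

Orientations are given as a unit quaternion [w, x, y, z].
In Python, from rig import manip gives the robot as it stands.
- The arm moves only by the tool carry_out, never from a script. Its arguments are lists of equal length, an entry for each row: "delta_pos": the shift along the tool's x, y, z scaled (see below), a list of three; "turn": the turn, a rotation vector about the tool's x, y, z scaled (see below), a list of three; "claw": the closure, from -1 (fully open) to 1 (shut). A call has 1 to 12 rows; each row is the pose to reach, as a shift and turn from the pose commanded when the call began, along the tool's axes at that moment; what a row does not reach only later rows make up. The controller multiplies each number of a shift by 400 mm and each number of a turn by 30 degrees. A row lasts 1/10 s, in which the tool goes at most 50 mm and 8.59 degrees, less where a joint would pass 70% of its speed; a pose out of reach is approached as far as the arm can. A call with a number of a shift or a turn outside -1 to 1 is refused whole. A call with a gripper value outside its range is refused whole. The fingers move at their own pace and stop on an object; "force" is the grip in N (left out, the last holds). Time passes only in rows, so rows that repeat a pose let the fingers close. It gives the time, the measured TCP pose, the force, the opening and the grip force at its end, in the units of the state.
- manip.get_state(): the state, without advancing time (a new reading comes with each control period).
- manip.get_image(name): name is "scene" or "top" or "wrist"; returns a dict with "image" (480x640x3 uint8, red, green, blue), "z_map" (480x640 float32, m along the optical axis (not along the pixel's ray), 0 where there is no reading), "fx", "fy", "cx", "cy" (pixels), "world_to_cam" (4x4, takes a point from world to camera coordinates). Camera axes: x right, y down, z forward; pixel columns grow to the right and rows downward; lengths in m; the calibration is good to about 2 mm. The wrist camera is an equidistant fisheye: a pixel r from the principal point sees the ray r / f radians off the axis. A picture is of the moment at which its call begins.
- manip.sign_off(): hands the job in; it is judged then, once.
Trained networks look in the newest picture that a camera, given by its name, has taken for a name from the list of things; names that differ only in an ending like _2 or _b are one class to them, and where a whole thing is asked for, a point or a joint stands for the part that bears it (a point fixed in the world has none). Each returns a list of dicts, best first, with "score" (0 to 1); they miss things now and then, are a little off and sometimes report something else, mostly with a low value. They report only what shows in the picture. A call takes as long as a camera call. They do not tell look-alikes from the thing itself.
- manip.spot_in(camera, query): "point" ([x, y, z] in m, in world coordinates, good to about 4 mm: the middle of the surface that is visible of it).
- manip.place_of(camera, query): "point" ([x, y, z] in m, in world coordinates, good to about 4 mm: a listed point, or the origin of a listed thing).
The state is a dict: "clock": time; "qpos": joint angles; "qd": joint speeds; "effort": joint torques, N m; "position": TCP position; "ee_rot": TCP orientation; "contact_force": force on the tool from outside, world axes, zero at the start; "moment": the same for the moment, N m; "width": finger opening in m; "gripper_force": force on a finger pad.
Only numpy, scipy, OpenCV 4.12 (cv2) and the standard library are available. Lean on these libraries where they do the work, as an engineer would, in place of code of your own. Each camera call takes 0.05 s, during which the arm holds its last target. There are 200 camera calls.

TASK

On the two-burner hob, turn on the burner that the blue enamel mug stands on: push that burner's own knob down against its spring, turn it anticlockwise past the safety stop until its white pointer line points to the red dot, then let go so that it springs back up. Leave the other knob off and untouched, and do not disturb the mug or the steel plate on the other burner.

Things in the scene. Friction and masses are not known exactly. Their poses are not given: they have to be found in the camera images.
- left_grip (a point): On the axis of the left knob (+y side), 89 mm above the counter. Black bar grip 46 mm long, 14 thick, 31 tall on a round skirt 50 mm across. Point is 12 mm below the bar's top, 18 above the skirt's upper face (itself 16 above the hob's top). x: along the bar to its white-pointer end; z up; moves with the knob. Pushes straight down 8 mm on a spring (3.5 to 7.5 N). 65 mm clear around the axis.
- right_grip (a point): On the axis of the right knob (-y side), 89 mm above the counter. Black bar grip 46 mm long, 14 thick, 31 tall on a round skirt 50 mm across. Point is 12 mm below the bar's top, 18 above the skirt's upper face (itself 16 above the hob's top). x: along the bar to its white-pointer end; z up; moves with the knob. Pushes straight down 8 mm on a spring (3.5 to 7.5 N). 65 mm clear around the axis.
- left_knob (a joint): Turn of the left knob, rad, anticlockwise from above positive. 0 = off, pointer at the small white dot (towards the burner). 1.31 (75 deg) = on, pointer at the larger red dot on the hob, 36 mm from the axis. Loose from 0 to 0.25, where a safety stop blocks it unless held 4 mm or more down (use 6 to 8) until past 0.9. Beyond, it turns freely to a hard end at 1.9 and stays where left.
- right_knob (a joint): Turn of the right knob, rad, anticlockwise from above positive. 0 = off, pointer at the small white dot (towards the burner). 1.31 (75 deg) = on, pointer at the larger red dot on the hob, 36 mm from the axis. Loose from 0 to 0.25, where a safety stop blocks it unless held 4 mm or more down (use 6 to 8) until past 0.9. Beyond, it turns freely to a hard end at 1.9 and stays where left.
- mug_center (a point): Centre (half-way up) of the blue enamel mug, 84 mm across, 80 tall, z up, handle along its +y, away from the knobs. It stands on one burner of the steel hob (300 x 460 mm, top at 55 mm, pan supports at 77 mm above the counter). Knobs are 220 mm apart along the edge nearest the robot; each burner's centre lies 158 mm straight behind its own knob, so the mug's knob is the nearer one.
- plate_mid (a point): centre of the underside of the stainless plate, 170 mm in diameter and 18 mm tall, that lies on the pan supports of the other burner, z up. It stays there.
Not all that is in view belongs to the job. Of the things shaped like the part that bears mug_center, the blue one is meant.

How it is judged:
On the way:
1. the knob of the mug's burner is pushed down while still at off (((horizontal distance between mug_center and left_grip below 0.21 m and height (world z) of left_grip below 0.086 m and value of joint left_knob below 0.4 rad) or (horizontal distance between mug_center and right_grip below 0.21 m and height (world z) of right_grip below 0.086 m and value of joint right_knob below 0.4 rad))).
At the end, for the whole second after the job is handed in: The knob of the mug's burner stands at 1.31 rad (75 degrees) within 0.26 rad (15 degrees), sprung back up to within 2 mm; the other knob is up and off (below 0.3 rad); the mug is upright (within 0.12 rad) and mug and plate are within 20 mm of where they began (((horizontal distance between mug_center and left_grip below 0.21 m and value of joint left_knob between 1.05 and 1.57 rad and height (world z) of each of left_grip, right_grip above 0.087 m and value of joint right_knob below 0.3 rad) or (horizontal distance between mug_center and right_grip below 0.21 m and value of joint right_knob between 1.05 and 1.57 rad and height (world z) of each of right_grip, left_grip above 0.087 m and value of joint left_knob below 0.3 rad)) and angle between mug_center's own z axis and vertical below 0.12 rad and distance of each of mug_center, plate_mid from where it was at the start of the episode below 0.02 m); the robot touches nothing.
It fails at once if the other knob is pushed more than 4 mm down or turned past 0.35 rad ((horizontal distance between mug_center and left_grip below 0.21 m and (height (world z) of right_grip below 0.085 m or value of joint right_knob above 0.35 rad)) or (horizontal distance between mug_center and right_grip below 0.21 m and (height (world z) of left_grip below 0.085 m or value of joint left_knob above 0.35 rad))).
It fails at once if the mug or the plate is shifted more than 30 mm (distance of any of mug_center, plate_mid from where it was at the start of the episode above 0.03 m).
It also fails if it takes over 32 s, if anything falls off the work surface, if the arm or the gripper's body presses on something with over 40 N, if the wrist force passes 120 N, or if a joint passes its speed limit or range.

## Working session

There is one attempt and no reset: what is moved stays moved. The work goes in short steps, Python scripts to look and compute and a tool call to move; the robot and the scene stay as the last step left them, time stands still between calls to the robot, and variables do not carry over. Pictures are saved under pics/ and viewed, at most 10 in all, crops included, and the job is handed in when it is done.

Besides the shell and the picture viewer there is one more tool, called after "Call:" by a JSON object that holds its "op" and its "data". carry_out: Moves the arm, as the interface text tells. Shifts and turns lie within -1 to 1; 1 stands for 400 mm of shift or 30 degrees of turn. Its arguments: {"type":"object","properties":{"delta_pos":{"type":"array","items":{"type":"array","items":{"type":"number","minimum":-1,"maximum":1}}},"turn":{"type":"array","items":{"type":"array","items":{"type":"number","minimum":-1,"maximum":1}}},"claw":{"type":"array","items":{"type":"number"}},"force":{"type":"number"}},"required":["delta_pos","turn","claw"]}

```bash
mkdir -p pics
python3 - <<'E'
from rig import manip
import cv2
for c in ["scene","top"]:
    d=manip.get_image(c); cv2.imwrite(f"pics/{c}0.png",d["image"][:,:,::-1])
    for q in ["left_grip","right_grip","mug_center","plate_mid"]:
        print(c,q,[(r["point"],round(r["score"],2)) for r in manip.place_of(c,q)][:4])
s=manip.get_state();print(s["clock"],s["position"],s["ee_rot"],s["contact_force"])
print(manip.pinch_z)
E
```

```text
scene left_grip [([0.5227, 0.16, 0.0891], 0.84)]
scene right_grip [([0.4836, -0.0567, 0.0882], 0.57)]
scene mug_center [([0.867, -0.1026, 0.0414], 0.98), ([0.6448, -0.0861, 0.1157], 0.82)]
scene plate_mid [([0.6734, 0.131, 0.0729], 0.62)]
top left_grip [([0.5226, 0.1584, 0.0926], 0.77), ([0.6752, 0.1317, 0.0754], 0.35)]
top right_grip [([0.4883, -0.0604, 0.0887], 0.79)]
top mug_center [([0.8664, -0.0995, 0.0374], 0.96), ([0.6439, -0.0881, 0.1142], 0.63)]
top plate_mid [([0.6754, 0.1341, 0.0779], 0.57)]
0.5 [ 0.13043469 -0.56002496  0.23130855] [1.94067019e-05 9.93461363e-01 1.14168818e-01 1.26287540e-05] [ 0.47903373 -0.06455055  0.569378  ]
0.0187
```

View pics/scene0.png

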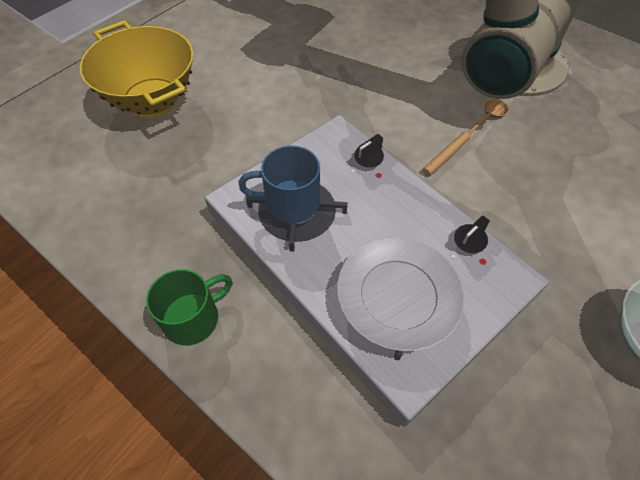

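View pics/top0.png

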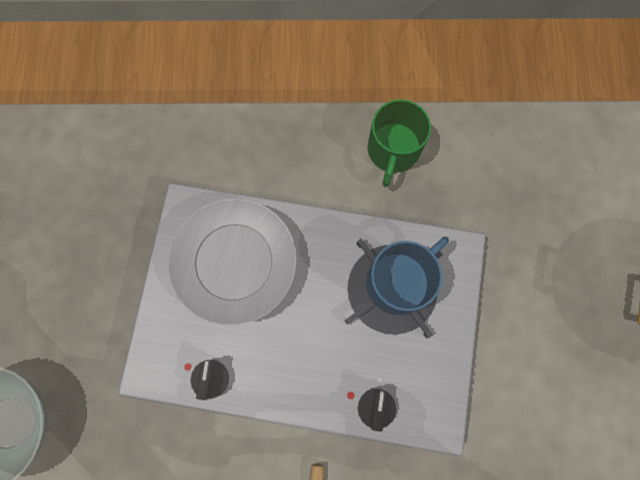

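The blue mug (405,277 in top) stands on the right burner, so I want the right knob (377,407). It could be confused with the left knob (209,378), which belongs to the plate. The green mug (399,135) is a decoy. Next I'll check the right knob up close and refine its pose.

```bash
cat > h.py <<'E'
import numpy as np
def cloud(d):
    z=d["z_map"]; v,u=np.indices(z.shape)
    p=np.stack([(u-d["cx"])/d["fx"]*z,(v-d["cy"])/d["fy"]*z,z,np.ones_like(z)],-1)
    w=p@np.linalg.inv(d["world_to_cam"]).T
    return w[...,:3]
E
python3 - <<'E'
from rig import manip
import cv2,numpy as np
from h import cloud
d=manip.get_image("top"); im=d["image"]
cv2.imwrite("pics/crop.png",cv2.resize(im[350:450,320:440,::-1],None,fx=5,fy=5,interpolation=cv2.INTER_CUBIC))
for c in ["top","scene"]:
    if c=="scene": d=manip.get_image(c); im=d["image"]
    w=cloud(d); ok=(d["z_map"]>0)&(np.hypot(w[...,0]-.486,w[...,1]+.0585)<.05)
    bar=ok&(w[...,2]>.092)&(w[...,2]<.11)
    P=w[bar]; (c0,sz,a)=cv2.minAreaRect((P[:,:2]*1000).astype(np.float32))
    print(c,"bar",bar.sum(),c0,sz,a,np.percentile(P[:,2],[5,50,95]))
    wh=bar&(im.min(-1)>150); print("white",wh.sum(),w[wh].mean(0) if wh.any() else 0)
    sk=ok&(w[...,2]>.066)&(w[...,2]<.075)&(im.max(-1)<90)
    print("skirt",cv2.minEnclosingCircle((w[sk][:,:2]*1000).astype(np.float32)))
    r=ok&(im[...,0]>150)&(im[...,1]<90); print("red",w[r].mean(0))
E
```

```text
top bar 473 (484.55450439453125, -56.331600189208984) (14.302467346191406, 46.86583709716797) 80.65873718261719 [0.09791581 0.10058813 0.10276344]
white 51 [ 0.49662972 -0.05835354  0.10189298]
skirt ((484.5521240234375, -56.57763671875), 24.529865264892578)
red [ 0.49949411 -0.02398919  0.05576084]
scene bar 267 (488.06781005859375, -56.34636306762695) (14.818981170654297, 46.564998626708984) 82.02301788330078 [0.09307785 0.10154945 0.10376761]
white 23 [ 0.49875247 -0.05895118  0.10308817]
skirt ((488.1527099609375, -56.11101150512695), 24.851581573486328)
red [ 0.50160552 -0.02390139  0.05777203]
```

View pics/crop.png

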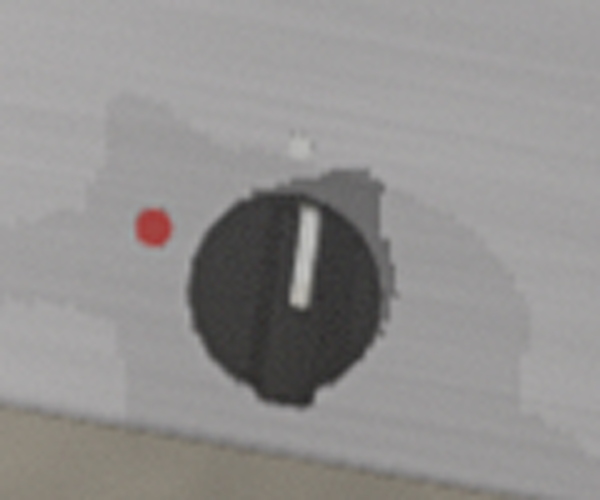

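The crop shows the right knob with its pointer at the white dot (off) and the red dot at about 75° anticlockwise. The axis is at (0.486, -0.056), the bar's yaw is about -9°, and the bar top is at 0.101, all as described. Now I'll move.

Call:
{"op": "carry_out", "data": {"delta_pos": [[0.92,-0.82,0],[0.92,-0.82,0],[0.92,-0.82,0],[0.92,-0.82,0],[0.92,-0.82,0],[0.92,-0.82,0],[0.92,-0.82,0],[0.92,-0.82,0],[0.92,-0.82,0],[0.92,-0.82,0],[0.92,-0.82,0],[0.92,-0.82,0]], "turn": [[0,0,0.737],[0,0,0.737],[0,0,0.737],[0,0,0.737],[0,0,0.737],[0,0,0.737],[0,0,0.737],[0,0,0.737],[0,0,0.737],[0,0,0.737],[0,0,0.737],[0,0,0.737]], "claw": [-1,-1,-1,-1,-1,-1,-1,-1,-1,-1,-1,-1], "force": 50}}

```text
clock: 1.8
position: [0.4147, -0.1564, 0.2314]
ee_rot: [0.0, 0.997, -0.077, -0.0]
contact_force: [-0.6, 1.4, -0.6]
width: 0.0856
gripper_force: 0.0
```

Call:
{"op": "carry_out", "data": {"delta_pos": [[0.138,-0.276,0],[0.138,-0.276,0],[0.138,-0.276,0],[0.138,-0.276,0.1],[0.138,-0.276,0.25],[0.138,-0.276,0.25],[0.138,-0.276,0.25],[0.138,-0.276,0.25]], "turn": [[0,0,0],[0,0,0],[0,0,0],[0,0,0],[0,0,0],[0,0,0],[0,0,0],[0,0,0]], "claw": [-1,-1,-1,-1,-1,-1,-1,-1]}}

```text
clock: 2.6
position: [0.4875, -0.0581, 0.1329]
ee_rot: [0.0, 0.997, -0.079, 0.001]
contact_force: [0.7, -0.5, 0.3]
width: 0.0854
gripper_force: 0.0
```

Run:
```python
from rig import manip
import cv2
d=manip.get_image("wrist"); cv2.imwrite("pics/w1.png",d["image"][:,:,::-1])
for c in ["wrist","scene","top"]:
    if c!="wrist": manip.get_image(c)
    print(c,[(r["point"],r["score"]) for r in manip.place_of(c,"right_grip")])
s=manip.get_state();print(s["clock"],s["position"],s["qpos"])
```

```text
wrist [([0.4818, -0.0594, 0.0875], 0.89)]
scene [([0.4858, -0.0558, 0.0917], 0.75)]
top [([0.487, -0.0572, 0.0865], 0.54)]
2.9 [ 0.4869699  -0.05702677  0.13252169] [-2.58523430e-01  2.28312831e-01  1.83734502e+00 -1.13041790e-04
  1.07334091e+00  1.46953800e+00]
```

View pics/w1.png

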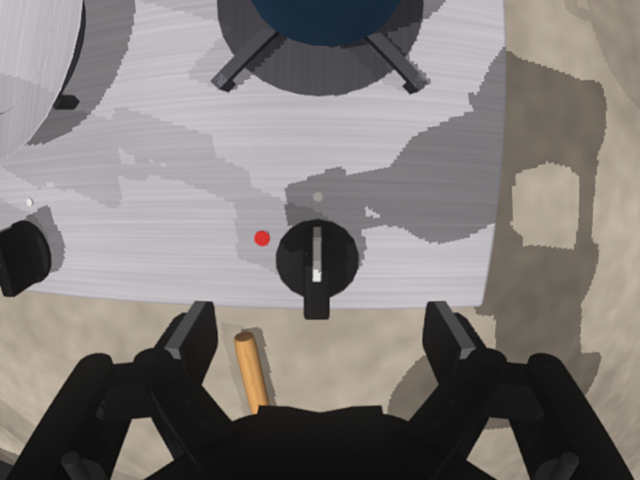

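The wrist view shows the knob (317,258) centred between the fingers (pads at 200 and 437), with the bar lined up with the tool. Descending and gripping.

Call:
{"op": "carry_out", "data": {"delta_pos": [[0,0,0.06],[0,0,0.135],[0,0,0.135],[0,0,0.135],[0,0,0.135],[0,0,0.135],[0,0,0.135],[0,0,0.135],[0,0,0.135],[0,0,0.135],[0,0,0.135],[0,0,0.135]], "turn": [[0,0,0],[0,0,0],[0,0,0],[0,0,0],[0,0,0],[0,0,0],[0,0,0],[0,0,0],[0,0,0],[0,0,0],[0,0,0],[0,0,0]], "claw": [-1,-1,-1,-1,1,1,1,1,1,1,1,1], "force": 50}}

```text
clock: 4.1
position: [0.4864, -0.0564, 0.0775]
ee_rot: [-0.0, 0.997, -0.079, 0.0]
contact_force: [0.1, 3.5, 3.2]
width: 0.0131
gripper_force: 53.1
```

Call:
{"op": "carry_out", "data": {"delta_pos": [[0,0,0.01],[0,0,0.018],[0,0,0.018],[0,0,0.018],[0,0,0.018]], "turn": [[0,0,0],[0,0,0],[0,0,0],[0,0,0],[0,0,0]], "claw": [1,1,1,1,1]}}

```text
clock: 4.6
position: [0.4864, -0.0564, 0.0702]
ee_rot: [-0.0, 0.997, -0.079, 0.0]
contact_force: [0.3, 3.5, 6.6]
width: 0.0129
gripper_force: 53.7
```

Run:
```python
from rig import manip
import numpy as np
from h import cloud
for c in ["scene","top"]:
    d=manip.get_image(c);w=cloud(d)
    print([(r["point"],r["score"]) for r in manip.place_of(c,"right_grip")])
    ok=(d["z_map"]>0)&(np.hypot(w[...,0]-.486,w[...,1]+.0564)<.024)&(w[...,2]>.05)&(w[...,2]<.08)&(d["image"].max(-1)<90)
    print(c,ok.sum(),np.percentile(w[ok][:,2],[25,50,75]) if ok.any() else 0)
s=manip.get_state();print(s["clock"],s["position"],s["contact_force"],s["moment"])
```

```text
[([0.4816, -0.0576, 0.0785], 0.74)]
scene 234 [0.06393051 0.0648191  0.06675054]
[([0.6451, -0.0884, 0.1192], 0.35)]
top 1 [0.05512025 0.05512025 0.05512025]
4.8 [ 0.486427   -0.05641584  0.07023246] [0.75613763 2.84476297 6.68855279] [ 0.57951413  0.04303089 -0.04429942]
```

The skirt is about 7 mm down, with a spring force of 6.6 N. Turning.

Call:
{"op": "carry_out", "data": {"delta_pos": [[0,0,0],[0,0,0],[0,0,0],[0,0,0],[0,0,0],[0,0,0],[0,0,0],[0,0,0]], "turn": [[0,0,-0.15],[0,0,-0.3],[0,0,-0.45],[0,0,-0.6],[0,0,-0.75],[0,0,-0.9],[0,0,-1],[0,0,-1]], "claw": [1,1,1,1,1,1,1,1]}}

```text
clock: 5.6
position: [0.4865, -0.056, 0.0702]
ee_rot: [-0.001, 0.983, 0.182, 0.0]
contact_force: [-0.6, 4.0, 6.1]
width: 0.0128
gripper_force: 53.6
```

Call:
{"op": "carry_out", "data": {"delta_pos": [[0,0,0],[0,0,0],[0,0,0],[0,0,0],[0,0,0],[0,0,0],[0,0,0],[0,0,0]], "turn": [[0,0,-0.15],[0,0,-0.3],[0,0,-0.45],[0,0,-0.6],[0,0,-0.75],[0,0,-0.9],[0,0,-1],[0,0,-1]], "claw": [1,1,1,1,1,1,1,1]}}

```text
clock: 6.4
position: [0.4862, -0.0556, 0.0702]
ee_rot: [-0.001, 0.903, 0.431, 0.0]
contact_force: [-0.8, 6.6, 6.0]
width: 0.013
gripper_force: 53.6
```

Call:
{"op": "carry_out", "data": {"delta_pos": [[0,0,0],[0,0,0],[0,0,0],[0,0,0],[0,0,0]], "turn": [[0,0,-0.15],[0,0,-0.3],[0,0,-0.45],[0,0,-0.5],[0,0,-0.5]], "claw": [1,1,1,1,1]}}

```text
clock: 6.9
position: [0.486, -0.0555, 0.0701]
ee_rot: [-0.001, 0.839, 0.544, 0.001]
contact_force: [0.1, 5.9, 6.6]
width: 0.0129
gripper_force: 53.6
```

Run:
```python
from rig import manip
import cv2
d=manip.get_image("scene"); cv2.imwrite("pics/s2.png",cv2.resize(d["image"][90:260,200:440,::-1],None,fx=3,fy=3))
s=manip.get_state();print(s["clock"],s["position"],s["ee_rot"],s["contact_force"],s["moment"])
```

```text
6.95 [ 0.48605004 -0.05545316  0.07010289] [-1.03323571e-03  8.38878382e-01  5.44317651e-01  5.35442286e-04] [-0.75143661  6.13024169  6.33779674] [1.05159812 0.08941598 0.03035225]
```

View pics/s2.png

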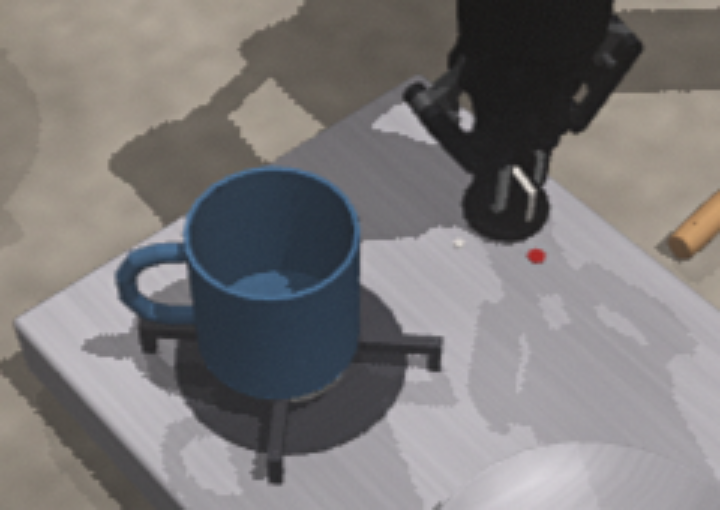

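The pointer faces the red dot at (537,256 in the crop) and the mug is undisturbed. I'll let the knob rise, open the gripper and retreat straight up.

Call:
{"op": "carry_out", "data": {"delta_pos": [[0,0,-0.01],[0,0,-0.018],[0,0,-0.018],[0,0,-0.018],[0,0,-0.018],[0,0,-0.018],[0,0,-0.018],[0,0,-0.018],[0,0,-0.018],[0,0,-0.1],[0,0,-0.2],[0,0,-0.3]], "turn": [[0,0,0],[0,0,0],[0,0,0],[0,0,0],[0,0,0],[0,0,0],[0,0,0],[0,0,0],[0,0,0],[0,0,0],[0,0,0],[0,0,0]], "claw": [1,1,1,-1,-1,-1,-1,-1,-1,-1,-1,-1]}}

```text
clock: 8.15
position: [0.4858, -0.0567, 0.191]
ee_rot: [-0.0, 0.839, 0.545, -0.0]
contact_force: [0.8, -0.7, 0.9]
width: 0.0857
gripper_force: 0.0
```

Call:
{"op": "carry_out", "data": {"delta_pos": [[-0.05,0,-0.1],[-0.1,0,-0.1],[-0.1,0,-0.1],[-0.1,0,-0.1]], "turn": [[0,0,0],[0,0,0],[0,0,0],[0,0,0]], "claw": [-1,-1,-1,-1]}}

```text
clock: 8.55
position: [0.4695, -0.093, 0.2297]
ee_rot: [-0.0, 0.839, 0.544, 0.0]
contact_force: [-0.9, 0.1, -0.3]
width: 0.0856
gripper_force: 0.0
```

Run:
```python
from rig import manip
import cv2,numpy as np
from h import cloud
d=manip.get_image("scene"); cv2.imwrite("pics/s3.png",cv2.resize(d["image"][90:290,200:540,::-1],None,fx=2.3,fy=2.3))
w=cloud(d)
ok=(d["z_map"]>0)&(np.hypot(w[...,0]-.486,w[...,1]+.0564)<.03)&(w[...,2]>.09)&(w[...,2]<.11)
P=w[ok];print(cv2.minAreaRect((P[:,:2]*1000).astype(np.float32)),np.percentile(P[:,2],[50,90]))
wh=ok&(d["image"].min(-1)>130);print("white",wh.sum(),w[wh].mean(0))
for q in ["right_grip","left_grip","mug_center","plate_mid"]: print(q,[r["point"] for r in manip.place_of("scene",q)])
s=manip.get_state();print(s["clock"],s["position"],s["contact_force"])
```

```text
((488.22235107421875, -56.24230194091797), (47.06086349487305, 16.06186294555664), 67.24065399169922) [0.10125564 0.10318387]
white 26 [ 0.49175739 -0.04527229  0.10297825]
right_grip [[0.4832, -0.0585, 0.0872]]
left_grip [[0.5228, 0.1611, 0.0907]]
mug_center [[0.647, -0.086, 0.1182], [0.8682, -0.1007, 0.0376]]
plate_mid [[0.6728, 0.1342, 0.0749]]
8.8 [ 0.46979524 -0.09262046  0.22926826] [ 1.06034357  0.27420142 -0.14357401]
```

View pics/s3.png

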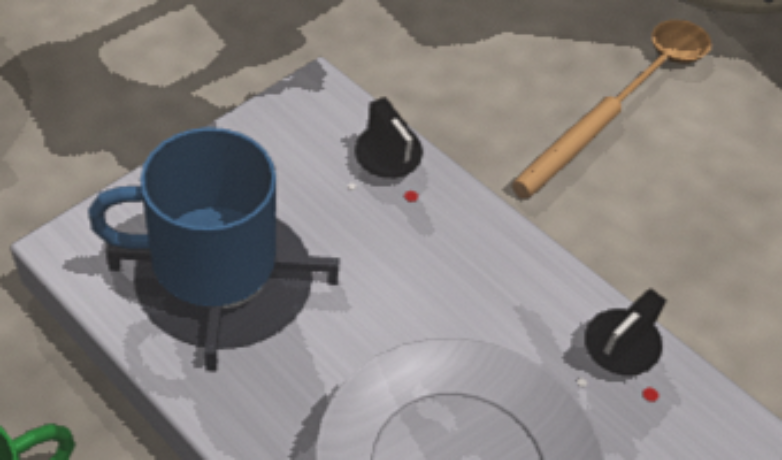

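The right knob's pointer faces its red dot (411,196), with the bar at 67° and sprung back up. The left knob is still at off, and the mug and plate are in place.

```bash
python3 -c "
from rig import manip
print(manip.sign_off())"
```

```text
the job is handed in; nothing more can be done
None
```

The mug's burner (right knob) is on, with the pointer at the red dot and the knob sprung back up. The left knob, mug and plate are undisturbed, and the job was handed in at about 9 s; sign-off returned no verdict.

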